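# Shut the lamp lid, then hold the mirror flap on balance

### The arm

A 7-joint arm with a two-finger parallel gripper is mounted at the origin on the work surface. World frame = base frame: x ahead of the robot, y to its left, z up, the work surface at z = 0. Lengths are in m, angles in rad, forces in N, time in s.
With the tool pointing down it reaches from about 0.425 to 0.875 m from the base axis. Payload 4.7 kg.
Tool frame: the origin (TCP) lies midway between the tips of the shut fingers; the grasp point (between the pads) lies 19 mm behind it; x points along the fingers, z is the direction in which the jaws open and shut, and the axes are right-handed (so a half turn about x gives the same grasp; the last joint's range is limited). The gripper opens to 87 mm and grips with 3 to 60 N. Pads are 19 mm wide; open, the fingers measure 117 mm over their backs; the gripper's body (75 mm by 190 mm) begins 51 mm behind the grasp point.
Start: joints at [1.258, 0.321, -0.07, 1.45, 0.023, 1.371, -0.057], TCP at [0.209, -0.616, 0.223] pointing down, gripper open.
Joint ranges: [-2.86, 2.86], [-0.3, 2.09], [-1.38, 1.24], [0.06, 2.45], [-1.56, 4.7], [0.09, 2.05], [-2.69, 2.69]. Speed limits (rad/s): [2.57, 2.57, 3.14, 3.14, 3.14, 3.14, 3.14].

### API

Orientations are given as a rotation vector (axis times angle).
In Python, from bench import ctrl gives the robot as it stands.
- The arm moves only by the shell command python3 -m pendant 'ROWS' [OPENING] [FORCE]. ROWS is JSON, a list of rows, each an object with "travel": the shift along the tool's x, y, z in m, a list of three; "twist": the turn about the tool's x in rad. In form: [{"travel": [x, y, z], "twist": twist}, ...]. A call has 1 to 10 rows; each row is the pose to reach, as a shift and turn from the pose measured when the call began, along the tool's axes at that moment; what a row does not reach only later rows make up. A row lasts 1/8 s, in which the tool goes at most 62.5 mm and 10.7 degrees, less where a joint would pass 70% of its speed; a pose out of reach is approached as far as the arm can. A call with a gripper value outside its range is refused whole. OPENING is the opening, from -1 (shut) to 1 (fully open), so that 0 is half open, set as the call begins (- or left out, the last holds). The fingers move at their own pace and stop on an object; FORCE is the grip in N (left out, the last holds). Time passes only in rows, so rows that repeat a pose let the fingers close. It gives the time, the measured TCP pose, the force and the opening at its end, in the units of the state.
- ctrl.get_state(): the state, without advancing time (a new reading comes with each control period).
- ctrl.get_image(name): name is "scene" or "top"; returns the picture (420x560x3 uint8, red, green, blue); there is no depth.
- ctrl.camera_model(name): a dict with "K" (3x3 intrinsics, pixels), "distortion" ([k1, k2, p1, p2, k3] as OpenCV has them; the pictures are not rectified), "rvec" (rotation vector, rad) and "tvec" (3), from world to camera coordinates, as OpenCV has them. Camera axes: x right, y down, z forward; pixel columns grow to the right and rows downward; lengths in m; the calibration is good to about 2 mm. A picture is of the moment at which its call begins. camera_model takes no time and is no camera call.
- ctrl.close_job(): hands the job in, once; it reports no verdict.
The state is a dict: "time": time; "joint_positions": joint angles; "qd": joint speeds; "joint_torque": joint torques, N m; "position": TCP position; "tool_rot": TCP orientation; "ft_force": force on the tool from outside, world axes, zero at the start; "torque": the same for the moment, N m; "grip_width": opening from 0.0 (shut) to 1.0 (fully open).
Only numpy, scipy, OpenCV 4.12 (cv2) and the standard library are available. Lean on these libraries where they do the work, as an engineer would, in place of code of your own. Each camera call takes 0.05 s, during which the arm holds its last target.

### The job

Press the lid of the cream lamp unit down until its catch snaps and it stays shut by itself. Then swing the fallen mirror flap of the beam switch up to its balance point, where it stands upright, without letting it go over to the other side; one end of its black cross bar is the place to take it. Finish while still pinching it between the fingers, holding it still and upright: do not let go. Leave the other things on the bench where they are.

Things in the scene. Friction and masses are not known exactly. Their poses are not given: they have to be found in the camera images.
- lamp_unit: cream metal box with black vent slots, fixed to the bench, 150 mm (x) x 130 mm (y), 110 mm tall without its lid, which is 8 mm thick and covers the whole top (closed, its top face is 118 mm above the bench). Origin at the centre of its underside; its x axis points from its front (knob and rocker switch) to its back, z up
- lid (a joint): angle of the lamp unit's lid in rad: 0 = shut, grows as the front edge rises. Starts ajar at 0.3 to 0.6, held there by a light spring and friction. It presses down easily until about 0.08, where a spring catch takes 8 to 12 N of push at lid_press; below about 0.03 (lid_press 3 mm above its shut height) it snaps to 0 against a firm stop and stays. Let go before that, it stays ajar
- lid_press (a point): point on the top face of the lid, on its middle line, 110 mm from the hinge (40 mm from the front edge), a good place to push; it moves with the lid. With the lid shut it lies at x = -35, y = 0, z = 118 mm in the lamp unit's frame. Four thin black ribs lie between it and the front edge
- lid_hinge (a point): middle of the lid's hinge axis, on the lamp unit's back top rim (x = +75, z = 110 mm in its frame); the hinge axis runs along the lamp unit's y
- beam_switch: grey metal fixture fixed to the bench: base plate 150 mm (x) x 110 mm (y) x 14 mm; two cheeks 34 mm long at y = -43 and +43 mm, 76 mm tall, carry the flap's axle; a stop post with rubber tip, 90 mm tall and 32 mm wide, stands at x = -52 and at x = +52 mm, on the middle line. Origin at the centre of its underside, z up
- flap_angle (a joint): angle of the mirror flap in rad: 0 = upright, its balance point; positive = leaning to the beam switch's +x side, negative = to its -x side. It starts fallen against the stop on the -x side, at about -0.9, and falls freely to -0.9 or +0.9 when let go off balance. It turns easily, weighs 0.15 to 0.3 kg
- flap_hinge (a point): middle of the flap's hinge axis, 60 mm above the bench over the middle of the beam switch; the axis runs along the beam switch's y
- flap: the mirror flap: plate 70 mm wide (y), 6 mm thick (x), 94 mm tall, mirror on both faces, with a round black cross bar, 12 mm across and 160 mm long, along its free edge, parallel to the hinge axis and 100 mm from it. The bar sticks out 45 mm past the plate at either side. Origin at the middle of the hinge axis; y along the axis, z from the hinge outwards along the plate
- bar_left (a point): centre line of the bar's free end on the +y side, 62 mm from the bar's middle (18 mm from the end face): a place to pinch it, from above, the fingers closing square to the bar; the bar can turn between the fingers as the flap swings. It moves with the flap
- bar_right (a point): the same on the -y side of the bar
- vial_a: a bystander: closed amber glass vial with a white cap, 28 mm across, 62 mm tall, standing loose; origin at the centre of its underside
- vial_b: a bystander: the same vial in clear glass, 28 mm across, 62 mm tall, standing loose; origin at the centre of its underside
- dish: a bystander: closed flat round clear dish, 92 mm across, 15 mm tall, loose; origin at the centre of its underside
- slide_box: a bystander: grey box 70 x 100 x 35 mm, loose; origin at the centre of its underside
- mouse: a bystander: black computer mouse 105 x 60 x 32 mm, loose; origin at the centre of its underside
- note_block: a bystander: white paper block 76 x 76 x 18 mm, loose; origin at the centre of its underside
Things that resemble listed ones, but are neither listed nor needed, are in the scene too. What is shaped like the lamp_unit but yellow is not meant.

How it is judged:
By the outcome, as a careful person would: the job done as asked, in the order asked, and still so for the second after the job is handed in, while the arm keeps its last pose, push and grip.
It also fails if it takes over 54 s, if anything falls off the work surface, if the arm or the gripper's body presses on something with over 40 N, if the wrist force passes 120 N, or if a joint passes its speed limit or range.

## Working session

There is one attempt and no reset: what is moved stays moved. The work goes in short steps, Python scripts to look and compute and a shell command to move; the robot and the scene stay as the last step left them, time stands still between calls to the robot, and variables do not carry over. Pictures are saved under pics/ and viewed, and the job is handed in when it is done.

```bash
ls; mkdir -p pics; python3 - <<'E'
from bench import ctrl
import cv2
s=ctrl.get_state()
for k,v in s.items(): print(k,v)
for n in("scene","top"):
    im=ctrl.get_image(n); cv2.imwrite(f"pics/{n}0.png",im[:,:,::-1]); print(ctrl.camera_model(n))
E
```

```text
pics
time 0.0
joint_positions [ 1.25813013  0.32181664 -0.07011195  1.45167205  0.02258962  1.37080178
 -0.05689959]
qd [ 1.20450980e-03 -6.18331053e-04 -4.55301159e-04  1.71132446e-04
  7.12793862e-05 -1.20150172e-03 -2.09053500e-03]
joint_torque [-1.53630954e-04 -4.91288245e+01 -4.03860016e-01 -3.12527204e+01
 -6.37090998e-02  4.38586471e-02  1.72943287e-04]
position [ 0.20843206 -0.61508863  0.22146734]
tool_rot [ 0.96625514  1.34791137 -0.96452014]
ft_force [ 0.19879702 -0.04248231  0.5754686 ]
torque [ 0.0041909  -0.01169968  0.01244638]
grip_width 1.0015413793082772
{'K': array([[516.30688402,   0.        , 277.88248921],
       [  0.        , 516.30688402, 214.00852612],
       [  0.        ,   0.        ,   1.        ]]), 'distortion': array([-0.04550822,  0.        ,  0.        ,  0.        ,  0.        ]), 'rvec': array([ 0.98643619,  2.3213759 , -1.14062014]), 'tvec': array([ 0.39318994, -0.07450693,  1.78452148])}
{'K': array([[507.40180934,   0.        , 269.99796669],
       [  0.        , 507.40180934, 212.54901123],
       [  0.        ,   0.        ,   1.        ]]), 'distortion': array([-0.07616372,  0.        ,  0.        ,  0.        ,  0.        ]), 'rvec': array([ 2.19047894, -2.14595215,  0.08152222]), 'tvec': array([-0.08454559,  0.47959587,  1.63041593])}
```

View pics/scene0.png

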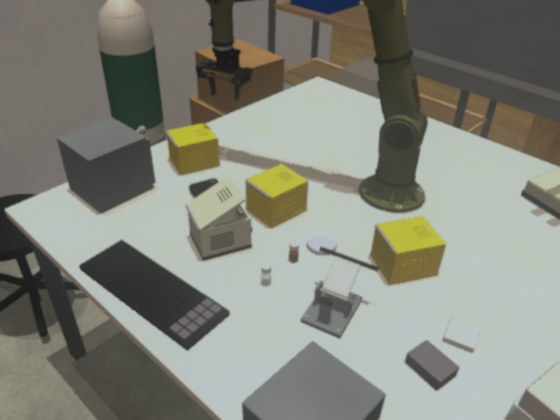

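View pics/top0.png

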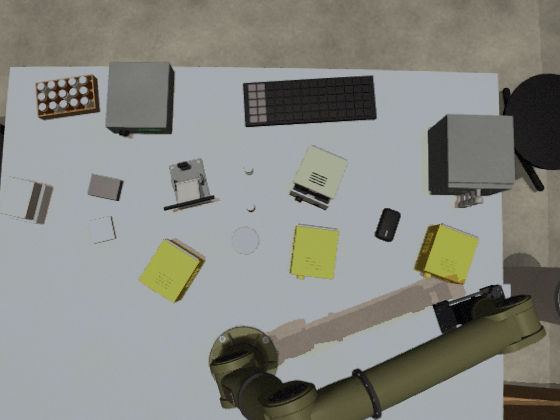

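The top view shows the lamp unit at (320,175) and its open lid's front edge near (310,200). The beam switch is at (190,185), with the black bar from (165,208) to (217,200). Next I'll enlarge both.

```bash
python3 - <<'E'
import cv2,numpy as np
t=cv2.imread("pics/top0.png"); s=cv2.imread("pics/scene0.png")
def up(im,x,y,w,h):
    c=im[y:y+h,x:x+w]; return cv2.resize(c,(400,400*h//w),interpolation=cv2.INTER_CUBIC)
a=np.hstack([up(t,150,140,80,80),up(t,280,140,80,80)])
cv2.imwrite("pics/ztop.png",a)
a=np.hstack([up(s,290,250,100,100),up(s,175,165,100,100)])
cv2.imwrite("pics/zsc.png",np.clip(a*1.4,0,255).astype('uint8'))
E
```

```text
(no output)
```

View pics/ztop.png

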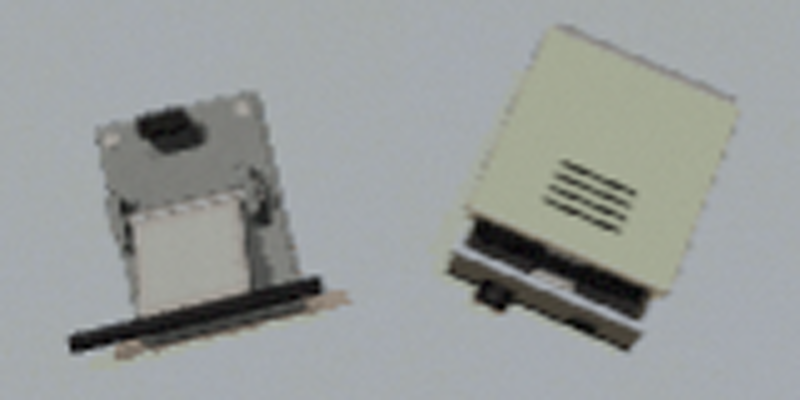

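View pics/zsc.png

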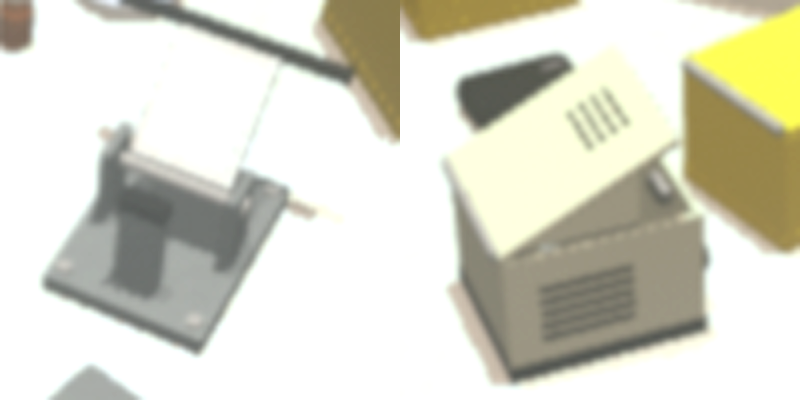

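```bash
cat > h.py <<'E'
import numpy as np,cv2
from bench import ctrl
def ray(n,p):
    m=ctrl.camera_model(n);R=cv2.Rodrigues(m['rvec'])[0];t=np.array(m['tvec']).ravel()
    u=cv2.undistortPoints(np.array([[p]],float),m['K'],m['distortion'])[0,0]
    return -R.T@t, R.T@np.array([u[0],u[1],1])
def onz(n,p,z):
    o,d=ray(n,p);return o+d*(z-o[2])/d[2]
def tri(p,q):
    o,d=ray('top',p);a,e=ray('scene',q)
    A=np.stack([d,-e],1);s=np.linalg.lstsq(A,a-o,rcond=None)[0]
    P=o+d*s[0];Q=a+e*s[1];return (P+Q)/2,np.linalg.norm(P-Q)
def proj(n,P):
    m=ctrl.camera_model(n);return cv2.projectPoints(np.array(P,float).reshape(-1,1,3),m['rvec'],m['tvec'],m['K'],m['distortion'])[0][:,0]
E
python3 - <<'E'
from h import *
np.set_printoptions(precision=4,suppress=True)
L=onz('top',(164.4,209),.122);R=onz('top',(214.4,197),.122)
print('bar',L,R,np.linalg.norm(L-R))
c=[onz('top',p,.117) for p in((312,145),(347.6,159.6))]
print('hinge corners',c,np.linalg.norm(c[0]-c[1]))
print('front lid tri', tri((293.6,182),(290*0+175+(620-400)/4,165+50/4)),tri((333,199),(175+(680-400)/4,165+140/4)))
print('hinge tri',tri((312,145),(175+(505-400)/4,165+255/4)),tri((347.6,159.6),(175+(447-400)/4,165+160/4)))
for nm,p in dict(v1=(251,208),v2=(249,171),dish=(246,240)).items(): print(nm,onz('top',p,.05))
print(cv2.Rodrigues(ctrl.get_state()['tool_rot'])[0])
E
```

```text
bar [0.4766 0.2487 0.122 ] [0.5167 0.0955 0.122 ] 0.1584137130541599
hinge corners [array([ 0.6857, -0.2021,  0.117 ]), array([ 0.6419, -0.3129,  0.117 ])] 0.1191262781587368
front lid tri (array([ 0.5658, -0.1598,  0.2437]), np.float64(0.046665157951422835)) (array([ 0.5008, -0.2479,  0.1015]), np.float64(0.05854461513700085))
hinge tri (array([ 0.6821, -0.1983,  0.1157]), np.float64(0.010839273932261266)) (array([ 0.6397, -0.3107,  0.1163]), np.float64(0.006272693180451393))
v1 [ 0.492 -0.014  0.05 ]
v2 [ 0.6118 -0.0046  0.05  ]
dish [ 0.3893 -0.0006  0.05  ]
[[-0.0006  0.9471  0.3211]
 [ 0.0016  0.3211 -0.9471]
 [-1.     -0.0001 -0.0017]]
```

```bash
python3 - <<'E'
from h import *
np.set_printoptions(precision=4,suppress=True)
t=cv2.imread("pics/top0.png"); s=cv2.imread("pics/scene0.png")
def quad(im,x,y,w,h,lo,hi,nm):
    c=cv2.resize(im[y:y+h,x:x+w],None,fx=4,fy=4,interpolation=cv2.INTER_CUBIC)
    m=cv2.inRange(cv2.cvtColor(c,cv2.COLOR_BGR2HSV),lo,hi)
    m=cv2.morphologyEx(m,cv2.MORPH_CLOSE,np.ones((13,13)));m=cv2.morphologyEx(m,cv2.MORPH_OPEN,np.ones((9,9)))
    k=max(cv2.findContours(m,0,1)[0],key=cv2.contourArea)
    q=cv2.approxPolyDP(k,12,True)[:,0]; v=c.copy();cv2.drawContours(v,[q],-1,(0,0,255),1);cv2.imwrite(nm,cv2.resize(v,(400,400)))
    return (q+.5)/4-.5+[x,y]
for p in((320,175),(300,160),(240,160)): print(cv2.cvtColor(t,cv2.COLOR_BGR2HSV)[p[1],p[0]])
for p in((215,205),(225,235),(260,250)): print(cv2.cvtColor(s,cv2.COLOR_BGR2HSV)[p[1],p[0]])
print(quad(t,280,135,80,80,(22,28,120),(45,120,255),'pics/q1.png'))
print(quad(s,175,165,80,80,(22,28,160),(45,120,255),'pics/q2.png'))
a=np.hstack([cv2.imread('pics/q1.png'),cv2.imread('pics/q2.png')]);cv2.imwrite('pics/q.png',a)
E
```

```text
[ 37  36 122]
[ 80   9 171]
[ 94  10 172]
[ 34  39 189]
[25 34 89]
[ 72  13 195]
[[309.125 146.875]
 [292.875 182.875]
 [332.625 197.875]
 [345.875 161.125]]
[[228.625 176.625]
 [187.375 203.125]
 [199.125 227.625]
 [244.875 200.625]]
```

View pics/q.png

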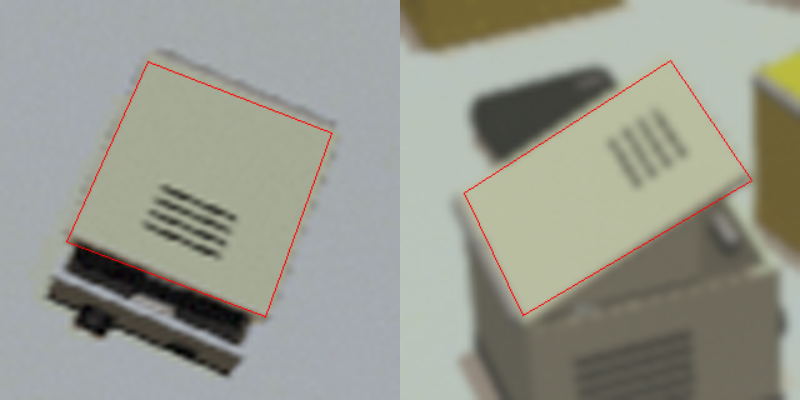

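```bash
python3 - <<'E'
from h import *
np.set_printoptions(precision=4,suppress=True)
T=[(309.1,146),(292.3,182.9),(332.8,198.4),(346.6,160.8)]
S=[(199.1,228),(245.3,200.8),(228.7,176.3),(186.8,203.1)]
P=[];
for a,b in zip(T,S):
    p,e=tri(a,b);P.append(p);print(p,e)
P=np.array(P)
# order: hinge+y, front+y, front-y, hinge-y
print([np.linalg.norm(P[i]-P[(i+1)%4]) for i in range(4)])
h=(P[0]+P[3])/2;f=(P[1]+P[2])/2;d=h-f
print('hinge mid',h,'front',f,'ang',np.arctan2(f[2]-h[2],np.hypot(d[0],d[1])),'yaw',np.degrees(np.arctan2(d[1],d[0])))
w=P[0]-P[3];print('yaw from hinge',np.degrees(np.arctan2(w[1],w[0]))-90)
w=P[1]-P[2];print('yaw from front',np.degrees(np.arctan2(w[1],w[0]))-90)
s=cv2.imread("pics/scene0.png"); t=cv2.imread("pics/top0.png")
a=np.hstack([cv2.resize(s[240:290,310:390],(400,250),interpolation=2),cv2.resize(t[185:225,155:219],(400,250),interpolation=2)])
cv2.imwrite('pics/bar.png',a)
E
```

```text
[ 0.6832 -0.1944  0.1196] 0.003865598897544072
[ 0.5578 -0.1422  0.1746] 0.002295531012325958
[ 0.5125 -0.2613  0.1798] 1.183123827783266e-05
[ 0.6369 -0.3089  0.1219] 0.0006443546199383833
[np.float64(0.14648426773676826), np.float64(0.12753192091400173), np.float64(0.1451891607371879), np.float64(0.12357310883785524)]
hinge mid [ 0.66   -0.2516  0.1208] front [ 0.5351 -0.2018  0.1772] ang 0.396915071842678 yaw -21.77120844324484
yaw from hinge -22.00948888878183
yaw from front -20.82787114941783
```

View pics/bar.png

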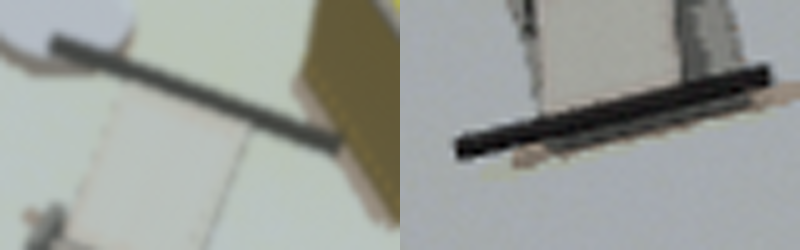

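```bash
python3 - <<'E'
from h import *
np.set_printoptions(precision=4,suppress=True)
L,e=tri((163.8,208.3),(377.3,268.4));R,e2=tri((213.8,197),(320,248));print(L,e,R,e2,np.linalg.norm(L-R))
d=L-R;yaw=np.arctan2(d[1],d[0])-np.pi/2;print('yaw',np.degrees(yaw))
# base plate corners on z=.014 top (zoom ztop: far corners, near right)
for p in((97,130),(258,93)): print(onz('top',(150+p[0]/5-.4,140+p[1]/5-.4),.014))
c,s=np.cos(yaw),np.sin(yaw);M=(L+R)/2
H=M[:2]+.0783*np.array([c,s]);print('mid',M,'hinge from bar',H)
for y in(-1,1): print('post back', H+.075*np.array([c,s])+y*.055*np.array([-s,c]))
# lamp target in tool axes
st=ctrl.get_state();Rt=cv2.Rodrigues(st['tool_rot'])[0];p=st['position']
tgt=np.array([.563,-.2125,.2215]);print('travel',Rt.T@(tgt-p), 'twist for jaw along y lamp?')
E
```

```text
[0.4785 0.2499 0.1253] 0.00018458591575204778 [0.5171 0.0964 0.1231] 0.001890222358337758 0.1582263502427342
yaw 14.117658013012171
[0.6316 0.2638 0.014 ]
[0.6582 0.1573 0.014 ]
mid [0.4978 0.1731 0.1242] hinge from bar [0.5737 0.1922]
post back [0.6599 0.1572]
post back [0.633  0.2639]
travel [ 0.0005  0.4651 -0.2675] twist for jaw along y lamp?
```

```bash
python3 -m pendant '[{"travel":[0,0.045,-0.026],"twist":0},{"travel":[0,0.09,-0.052],"twist":0},{"travel":[0,0.14,-0.08],"twist":0},{"travel":[0,0.19,-0.109],"twist":0},{"travel":[0,0.24,-0.138],"twist":0},{"travel":[0,0.29,-0.167],"twist":0},{"travel":[0,0.34,-0.196],"twist":0},{"travel":[0,0.39,-0.224],"twist":0},{"travel":[0,0.43,-0.247],"twist":0},{"travel":[0,0.465,-0.2675],"twist":0}]' -1 20
python3 -m pendant '[{"travel":[0,0,0],"twist":0},{"travel":[0,0,0],"twist":0}]'
```

```text
time: 1.35
position: [0.5638, -0.2106, 0.2215]
tool_rot: [0.965, 1.349, -0.964]
ft_force: [0.3, -0.7, 0.2]
grip_width: 0.018
time: 1.6
position: [0.5632, -0.2111, 0.221]
tool_rot: [0.965, 1.35, -0.965]
ft_force: [0.1, -0.3, -0.1]
grip_width: 0.007
```

```bash
python3 -m pendant '[{"travel":[0.02,0,0],"twist":0},{"travel":[0.04,0,0],"twist":0},{"travel":[0.05,0,0],"twist":0},{"travel":[0.06,0,0],"twist":0},{"travel":[0.068,0,0],"twist":0},{"travel":[0.074,0,0],"twist":0}]'
python3 -m pendant '[{"travel":[0.008,0,0],"twist":0},{"travel":[0.014,0,0],"twist":0},{"travel":[0.018,0,0],"twist":0}]'
```

```text
time: 2.35
position: [0.5631, -0.2109, 0.1467]
tool_rot: [0.965, 1.35, -0.965]
ft_force: [-1.1, -0.4, 0.2]
grip_width: 0.009
time: 2.72
position: [0.563, -0.2108, 0.1283]
tool_rot: [0.965, 1.35, -0.965]
ft_force: [-0.3, 0.8, 1.1]
grip_width: 0.004
```

```bash
python3 -m pendant '[{"travel":[0.002,0,0],"twist":0},{"travel":[0.004,0,0],"twist":0}]'
python3 -m pendant '[{"travel":[0.002,0,0],"twist":0},{"travel":[0.003,0,0],"twist":0}]'
python3 -m pendant '[{"travel":[0.002,0,0],"twist":0},{"travel":[0.003,0,0],"twist":0}]'
```

```text
time: 2.98
position: [0.5631, -0.2108, 0.1269]
tool_rot: [0.964, 1.35, -0.965]
ft_force: [-7.7, 2.8, 19.9]
grip_width: 0.007
time: 3.22
position: [0.5631, -0.2108, 0.127]
tool_rot: [0.963, 1.349, -0.966]
ft_force: [-7.0, 2.7, 18.7]
grip_width: 0.003
time: 3.48
position: [0.5631, -0.2108, 0.127]
tool_rot: [0.963, 1.348, -0.966]
ft_force: [-6.9, 2.8, 18.6]
grip_width: 0.002
```

```bash
python3 - <<'E'
from h import *
a=[]
for n,(x,y,w,h) in dict(scene=(170,130,120,120),top=(260,120,120,120)).items():
    im=ctrl.get_image(n)[:,:,::-1]; cv2.imwrite(f"pics/{n}1.png",im)
    a.append(cv2.resize(im[y:y+h,x:x+w],(400,400),interpolation=2))
cv2.imwrite('pics/press.png',np.clip(np.hstack(a)*1.4,0,255))
E
```

```text
[ WARN:0@4.168] global loadsave.cpp:1063 imwrite_ Unsupported depth image for selected encoder is fallbacked to CV_8U.
```

View pics/press.png

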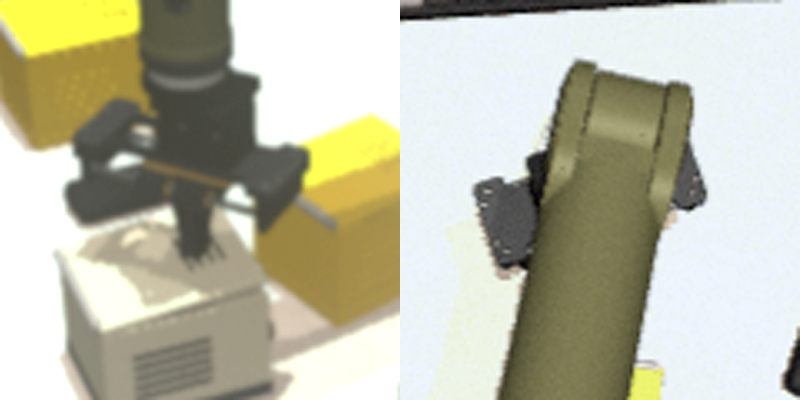

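```bash
python3 -m pendant '[{"travel":[0.004,-0.001,-0.001],"twist":0},{"travel":[0.006,-0.001,-0.001],"twist":0}]'
python3 - <<'E'
from h import *
s=ctrl.get_state();print(s['ft_force'],s['torque'],s['position'])
E
```

```text
time: 3.82
position: [0.5629, -0.2107, 0.1258]
tool_rot: [0.962, 1.344, -0.966]
ft_force: [-6.9, 2.0, 15.0]
grip_width: 0.009
[-6.89740669  1.95043623 14.95712319] [ 0.47192717  1.61695205 -0.00315297] [ 0.56290925 -0.21071851  0.12583402]
```

```bash
python3 -m pendant '[{"travel":[0.004,-0.001,-0.001],"twist":0},{"travel":[0.007,-0.001,-0.001],"twist":0},{"travel":[0.008,-0.001,-0.001],"twist":0}]'
python3 -m pendant '[{"travel":[0.004,-0.001,-0.001],"twist":0},{"travel":[0.007,-0.001,-0.001],"twist":0}]'
```

```text
time: 4.2
position: [0.5619, -0.2103, 0.1184]
tool_rot: [0.962, 1.343, -0.966]
ft_force: [-2.1, 1.1, 7.5]
grip_width: 0.005
time: 4.45
position: [0.562, -0.2103, 0.1179]
tool_rot: [0.961, 1.339, -0.966]
ft_force: [-15.2, 4.2, 42.8]
grip_width: 0.005
```

```bash
python3 -m pendant '[{"travel":[-0.02,0,0],"twist":0},{"travel":[-0.06,0,0],"twist":0},{"travel":[-0.11,0,0],"twist":0}]'
python3 -m pendant '[{"travel":[0,-0.05,-0.03],"twist":-0.15},{"travel":[0,-0.1,-0.06],"twist":-0.3},{"travel":[0,-0.1,-0.1],"twist":-0.45},{"travel":[0,-0.1,-0.15],"twist":-0.6},{"travel":[0,-0.1,-0.2],"twist":-0.75}]' 0.4
python3 - <<'E'
from h import *
a=[]
for n,(x,y,w,h) in dict(scene=(170,130,120,120),top=(260,120,120,120)).items():
    im=ctrl.get_image(n)[:,:,::-1]; cv2.imwrite(f"pics/{n}2.png",im)
    a.append(cv2.resize(im[y:y+h,x:x+w],(400,400),interpolation=2))
cv2.imwrite('pics/press2.png',np.hstack(a))
E
```

```text
time: 4.82
position: [0.5608, -0.2093, 0.2277]
tool_rot: [0.961, 1.341, -0.967]
ft_force: [0.6, -0.1, -1.3]
grip_width: 0.003
time: 5.45
position: [0.4013, -0.0509, 0.2263]
tool_rot: [0.379, 1.533, -0.387]
ft_force: [1.0, 0.1, 0.7]
grip_width: 0.489
```

View pics/press2.png

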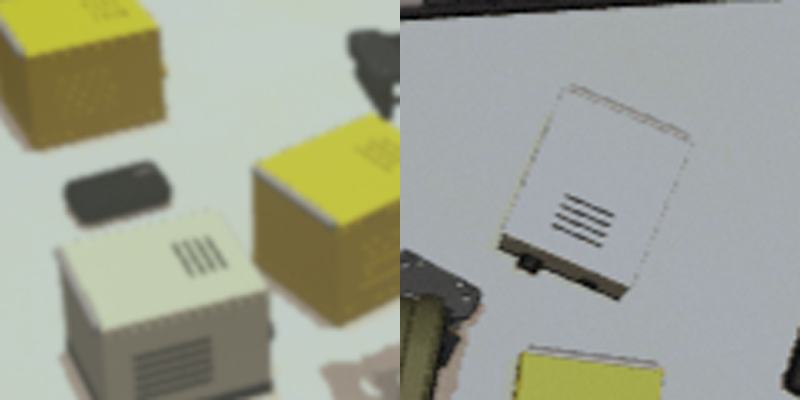

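```bash
python3 - <<'E'
from h import *
np.set_printoptions(precision=4,suppress=True)
s=ctrl.get_state();R=cv2.Rodrigues(s['tool_rot'])[0];z=R[:,2];print(R)
yaw=np.degrees(np.arctan2(z[1],z[0]));print('jaw',yaw,'twist',np.radians(-(14.1-yaw)), np.radians(-(14.1-180-yaw)))
print(R.T@(np.array([.513,.113,.226])-s['position']),s['joint_positions'])
E
```

```text
[[ 0.0023  0.4654  0.8851]
 [-0.0065  0.8851 -0.4654]
 [-1.     -0.0047  0.005 ]]
jaw -27.73785944135738 twist -0.7302083992382817 2.4113842543515114
[-0.0003  0.1942  0.0245] [ 0.6603 -0.2243 -0.524   1.9864 -0.1082  1.3483 -0.3133]
```

```bash
python3 -m pendant '[{"travel":[0,0.04,0.005],"twist":-0.15},{"travel":[0,0.08,0.01],"twist":-0.3},{"travel":[0,0.12,0.015],"twist":-0.45},{"travel":[0,0.16,0.02],"twist":-0.6},{"travel":[0,0.194,0.0245],"twist":-0.73},{"travel":[0,0.194,0.0245],"twist":-0.73},{"travel":[0,0.194,0.0245],"twist":-0.73}]' 0.4
python3 - <<'E'
from h import *
np.set_printoptions(precision=4,suppress=True)
s=ctrl.get_state();R=cv2.Rodrigues(s['tool_rot'])[0];z=R[:,2];print(R)
yaw=np.degrees(np.arctan2(z[1],z[0]));print('jaw',yaw)
print(R.T@(np.array([.513,.113,.105])-s['position']),s['joint_positions'])
E
```

```text
time: 6.42
position: [0.5127, 0.1118, 0.2251]
tool_rot: [-0.197, 1.562, 0.186]
ft_force: [-0.5, 0.4, 0.9]
grip_width: 0.7
[[ 0.001  -0.2414  0.9704]
 [-0.0069  0.9704  0.2414]
 [-1.     -0.0069 -0.0007]]
jaw 13.966875918537562
[0.1201 0.0019 0.0007] [ 0.4377  0.1013 -0.7479  1.7338  0.0778  1.3352 -0.0822]
```

```bash
python3 -m pendant '[{"travel":[0.03,0.002,0],"twist":0},{"travel":[0.06,0.002,0],"twist":0},{"travel":[0.085,0.002,0],"twist":0},{"travel":[0.1,0.002,0],"twist":0},{"travel":[0.112,0.002,0],"twist":0},{"travel":[0.12,0.002,0],"twist":0},{"travel":[0.12,0.002,0],"twist":0}]'
python3 - <<'E'
from h import *
a=[]
for n,(x,y,w,h) in dict(scene=(280,200,120,120),top=(150,120,120,120)).items():
    im=ctrl.get_image(n)[:,:,::-1]; cv2.imwrite(f"pics/{n}3.png",im)
    a.append(cv2.resize(im[y:y+h,x:x+w],(400,400),interpolation=2))
cv2.imwrite('pics/g3.png',np.hstack(a))
E
```

```text
time: 7.3
position: [0.5123, 0.1128, 0.105]
tool_rot: [-0.197, 1.562, 0.186]
ft_force: [-0.1, -0.9, 0.3]
grip_width: 0.699
```

View pics/g3.png

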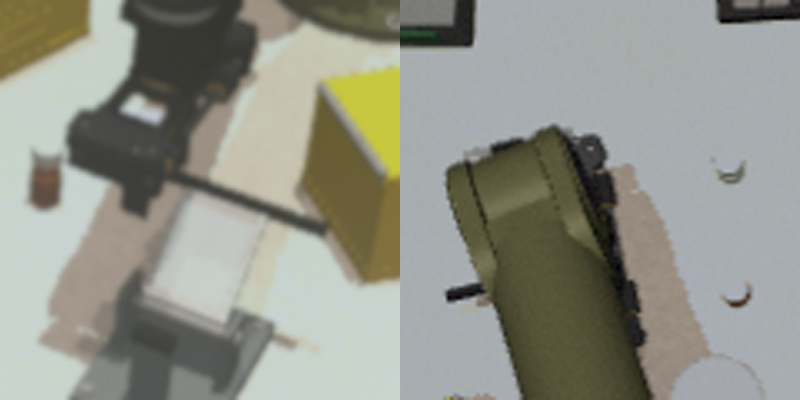

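The bar enters between the open fingers: the near fingertip is at about (135,205) in the scene crop, and the bar leaves the gripper at (175,180). Now closing.

```bash
python3 -m pendant '[{"travel":[0,0,0],"twist":0},{"travel":[0,0,0],"twist":0},{"travel":[0,0,0],"twist":0},{"travel":[0,0,0],"twist":0},{"travel":[0,0,0],"twist":0},{"travel":[0,0,0],"twist":0}]' -1 15
```

```text
time: 8.15
position: [0.512, 0.1129, 0.1056]
tool_rot: [-0.197, 1.563, 0.186]
ft_force: [-2.4, -0.5, 1.1]
grip_width: 0.129
```

```bash
python3 -m pendant '[{"travel":[-0.0038,0,0.0033],"twist":0},{"travel":[-0.0075,0,0.0066],"twist":0},{"travel":[-0.011,0,0.010],"twist":0},{"travel":[-0.0143,0,0.0139],"twist":0},{"travel":[-0.0175,0,0.0178],"twist":0},{"travel":[-0.0204,0,0.0219],"twist":0},{"travel":[-0.0255,0,0.0304],"twist":0},{"travel":[-0.0255,0,0.0304],"twist":0}]'
```

```text
time: 9.15
position: [0.5425, 0.1207, 0.1324]
tool_rot: [-0.197, 1.562, 0.186]
ft_force: [-4.1, -2.0, 5.3]
grip_width: 0.132
```

```bash
python3 -m pendant '[{"travel":[-0.0023,0,0.0044],"twist":0},{"travel":[-0.0043,0,0.009],"twist":0},{"travel":[-0.0078,0,0.0184],"twist":0},{"travel":[-0.0095,0,0.0235],"twist":0},{"travel":[-0.0103,0,0.028],"twist":0},{"travel":[-0.0112,0,0.033],"twist":0},{"travel":[-0.0117,0,0.038],"twist":0},{"travel":[-0.0119,0,0.042],"twist":0},{"travel":[-0.0119,0,0.042],"twist":0}]'
python3 - <<'E'
from h import *
a=[]
for n,(x,y,w,h) in dict(scene=(280,200,120,120),top=(150,120,120,120)).items():
    im=ctrl.get_image(n)[:,:,::-1]; cv2.imwrite(f"pics/{n}4.png",im)
    a.append(cv2.resize(im[y:y+h,x:x+w],(400,400),interpolation=2))
cv2.imwrite('pics/g4.png',np.hstack(a))
E
```

```text
time: 10.28
position: [0.5836, 0.1311, 0.1441]
tool_rot: [-0.197, 1.561, 0.186]
ft_force: [-0.8, 0.9, 0.9]
grip_width: 0.13
```

View pics/g4.png

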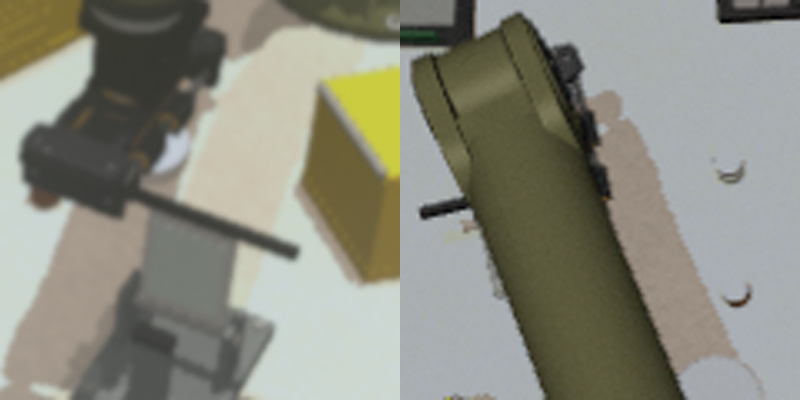

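```bash
python3 - <<'E'
from h import *
from scipy.optimize import least_squares
np.set_printoptions(precision=4,suppress=True)
L,e=tri((155.9,183.5),(369,275.2));print(L,e)
u=np.array([.9698,.2439]);v=np.array([-.2439,.9698]);H=np.array([.5737,.1922])
print('end rel hinge x,y',(L[:2]-H)@u,(L[:2]-H)@v)
q=np.array([[.512,.1129,.1056],[.5425,.1207,.1324],[.5836,.1311,.1441]])
x=(q[:,:2]-H)@u;y=(q[:,:2]-H)@v;print(x,y)
r=least_squares(lambda p:np.hypot(x-p[0],q[:,2]-p[1])-.1,[0,.04]);print(r.x,r.fun)
E
```

```text
[0.5494 0.2685 0.163 ] 0.00012511680578446033
end rel hinge x,y -0.004959054246575465 0.07996020420892032
[-0.0792 -0.0477 -0.0053] [-0.0619 -0.0617 -0.0617]
[-0.0003  0.0443] [-0.      0.0001 -0.    ]
```

```bash
python3 -m pendant '[{"travel":[0,0,0.002],"twist":0},{"travel":[-0.0001,0,0.004],"twist":0},{"travel":[-0.0001,0,0.005],"twist":0},{"travel":[-0.0001,0,0.005],"twist":0},{"travel":[-0.0001,0,0.005],"twist":0},{"travel":[-0.0001,0,0.005],"twist":0}]'
python3 - <<'E'
from h import *
np.set_printoptions(precision=4,suppress=True)
u=np.array([.9698,.2439]);v=np.array([-.2439,.9698]);H=np.array([.5737,.1922])
a=[]
for n,(x,y,w,h) in dict(scene=(300,220,80,80),top=(130,150,80,80)).items():
    im=ctrl.get_image(n)[:,:,::-1]; cv2.imwrite(f"pics/{n}5.png",im)
    a.append(cv2.resize(im[y:y+h,x:x+w],(400,400),interpolation=2))
cv2.imwrite('pics/g5.png',np.hstack(a))
s=ctrl.get_state();p=s['position'];print(p,(p[:2]-H)@u,s['qd'],s['ft_force'])
# predicted bar end (axis) pixels if upright
P=[np.r_[H+.08*v,.16]]
for n in('top','scene'):print(n,proj(n,P))
E
```

```text
time: 11.12
position: [0.5882, 0.1322, 0.1443]
tool_rot: [-0.197, 1.561, 0.186]
ft_force: [-1.5, 0.1, 1.6]
grip_width: 0.13
[0.5882 0.1323 0.1443] -0.0005690466529846423 [ 0.0009  0.0002  0.0004  0.0006 -0.0022 -0.0008 -0.0001] [-0.7123 -0.5139  2.3501]
top [[155.7748 182.0736]]
scene [[368.0615 277.3803]]
```

View pics/g5.png

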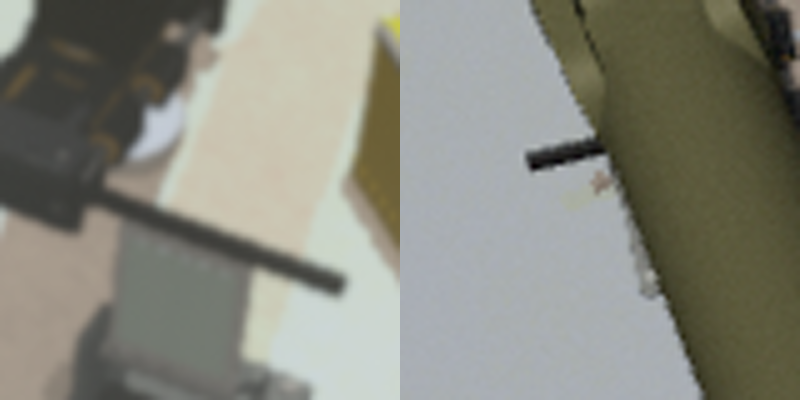

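View pics/scene5.png

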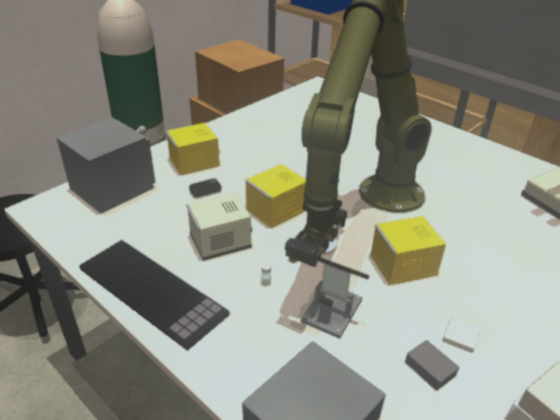

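The bar end appears at scene (368.5,276.5) and top (155.3,181.8). The prediction for an upright flap is (368.1,277.4) and (155.8,182.1), so it's upright within about 3 mm. The arm is still, the lid is shut and the grip holds.

```bash
python3 - <<'E'
from bench import ctrl
print(ctrl.close_job())
E
```

```text
the job is handed in; nothing more can be done
None
```

The lamp unit's lid is shut and the beam switch's flap is standing upright, still pinched in the fingers. I handed the job in at about 11 s of the 54 s allowed.

- **Lid:** I pressed it with the shut fingertips. It held at the catch at about 127 mm, then gave way to a firm stop at 118 mm, its shut height, with about 43 N pushing up. That is above 40 N, but the push came through the fingertips rather than the arm or the gripper's body. After I lifted off, both cameras showed it staying flat shut.
- **Flap:** I pinched the cross bar at `bar_right` with 15 N and swung it up along its arc.
    - **Upright:** The last tool position puts the bar 0.6 mm from directly over the hinge as found from the cameras. A circle fitted to the tool positions puts it 0.3 mm off. The bar's free end was about 1 px from where an upright flap should appear in both pictures, which is within about 3 mm.
    - **Still held:** The arm was at rest, the force on the tool was about 2.5 N, and the fingers read 11 mm apart on the 12 mm bar.
- **Other things:** I saw nothing moved in the pictures. In the last scene view the gripper hid the amber vial and part of the dish. Both were in place in the top view taken just before the grasp, and I did not re-check them there at the end.

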